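# Take the washed scraper blade off its barbed hook and store it in the rack

## Task

Take the steel scraper blade with the blue grip off the barbed hook: raise it a little, tilt it and work its eye out over the barb gently, by feel, without forcing the sprung hook (never more than about 15 N on it). Then lower the blade upright into the slot of the white rack until it stands on the slot's floor, without dropping it, and let go. Leave the beaker, jar, ring and wrench where they are.

Things in the scene. Friction and masses are not known exactly. Their poses are not given: they have to be found in the camera images.
- stand: Fixed dark steel stand (base 100 x 90 x 12 mm). Origin: table level, under the root of the hook. Its +x axis is the way the hook points (to the robot's right, -y, within 0.55 rad), z up. The hook is sprung: it rocks with 12 N m/rad, so the barb tip gives about 1 mm per 1.3 N pushed along x, the nose about 1 mm per 5 N up or down. Never load the hook with more than 15 N.
- hook_root (a point): Where the hook's bar leaves its upright: on the bar's top face, on its centre line, 150 mm above the table, stand's axes. From here the bar runs along +x, 10 mm wide (y), 5 mm thick (z -5 to 0), to the orange nose, whose inner face is at x = N, set anywhere from 38 to 58 mm. N is NOT measured: find it by touch or sight.
- hook: Dark steel hook with orange nose; origin: its rocking pivot (about y), 80 mm below the bar's top. The nose, in hook_root's axes: upright, 5 mm thick (x N to N+5), 10 mm wide, z -5 to +26 mm; from its inner face a 3.5 mm thick barb slopes back to the root and down at 45 degrees: it reaches farthest back at x = N-5.7, z 17 mm; lowest at x = N-3, z 14 mm.
- blade: Loose scraper blade, 0.1 to 0.2 kg: upright steel plate 4 mm thick (x), 40 mm wide (y), z 0 to 120 mm; above it a blue grip block 14 mm (x) by 26 mm (y), z 120 to 154 mm, gripped from above across either pair of faces. Origin: centre of its lower edge, z up. It starts hanging with the upper edge of its eye on the hook's bar, 14 to 22 mm from hook_root.
- blade_eye (a point): Centre of the eye: 25 mm high (blade z 63 to 88), 16 mm wide. Upright it cannot pass the nose (31 mm high with the bar). Leaned 38 to 45 degrees, lower end swung away from the stand, top towards it, it just passes, rubbing, if drawn square to the plate (outward and up); shift it a little along the plate towards the grip once its lower rim has passed the nose's foot.
- rack: Fixed white storage rack, base 90 x 110 mm. Origin: table level, centre; z up. One slot open to the top, along its y axis: 10 mm wide (x), 50 mm long (y), floor at 10 mm, straight walls to 44 mm above the table, then a flared mouth to 57 mm, about 28 mm wide. The blade goes in upright, plate along the slot, either way round.
- slot_floor (a point): Centre of the slot's floor, 10 mm above the table; with the rack's axes.
- beaker: Loose steel beaker, 68 mm across, 75 mm high; leave alone. Origin: centre of its foot.
- bottle: Loose amber jar, 48 mm across, 85 mm high; leave alone. Origin: centre of its foot.
- gasket: Loose steel ring, 72 mm across, 12 mm high, lying flat; leave alone. Origin: centre of its underside.
- wrench: Loose wrench, 150 mm long, lying flat; leave alone. Origin near its middle, x along its length.
There are look-alikes about, which are no part of the job. Leave any orange look-alike of the rack alone.

How it is judged (in metres and radians):
On the way:
1. the blade is off the hook: its eye well away from the hook and nothing of it touching the hook (distance between blade_eye and hook_root above 0.09 m and contact force between blade and hook below 0.1 N), for 0.2 s.
At the end, for the whole second after the job is handed in: The blade stands at rest in the rack's slot, its lower edge on the slot floor (within 5 mm in height, 12 mm sideways), upright within 0.3 rad (horizontal distance between blade and slot_floor below 0.012 m and z of blade in the frame of slot_floor between -0.005 and 0.005 m and angle between blade's own z axis and vertical below 0.3 rad and linear speed of blade below 0.02 m/s); the robot touches nothing.
It fails at once if more than 15 N between the hook and the blade or the robot (contact force between any of blade, the arm, the fingers and hook above 15 N).
It fails at once if the blade is dropped or rammed into the rack (over 30 N) (contact force between blade and rack above 30 N).
It fails at once if a bystander is moved more than 20 mm (distance of any of beaker, bottle, gasket, wrench from where it was at the start of the episode above 0.02 m).
It also fails if it takes over 70 s, if anything falls off the work surface, if the arm or the gripper's body presses on something with over 40 N, if the wrist force passes 120 N, or if a joint passes its speed limit or range.

## Robot

A 6-joint arm with a two-finger parallel gripper is mounted at the origin on the work surface. World frame = base frame: x ahead of the robot, y to its left, z up, the work surface at z = 0. Lengths are in mm, angles in rad, forces in N, time in s.
With the tool pointing down it reaches from about 350 to 975 mm from the base axis. Payload 7.1 kg.
Tool frame: the origin (TCP) lies at the very end of the fingers, on their centre line; the grasp point (between the pads) lies 19 mm behind it; y points along the fingers, z is the direction in which the jaws open and shut, and the axes are right-handed (so a half turn about y gives the same grasp; the last joint's range is limited). The gripper opens to 88 mm and grips with 3 to 60 N. Pads are 20 mm wide; open, the fingers measure 115 mm over their backs; the gripper's body (75 mm by 178 mm) begins 61 mm behind the grasp point.
Start: joints at [1.188, 0.423, 1.63, -0, 1.089, -0.019], TCP at [222.36, 584.09, 222.675] pointing down, gripper open.
Joint ranges: [-3, 3], [-0.9, 2.11], [0.09, 2.58], [-1.31, 4.45], [0.11, 2.69], [-2.54, 2.54]. Speed limits (rad/s): [2.39, 2.39, 3.01, 3.14, 3.14, 3.14].

## Interface

Orientations are given as a rotation vector (axis times angle).
In Python, from workcell import ctrl gives the robot as it stands.
- The arm moves only by the shell command python3 -m jog 'ROWS'. ROWS is JSON, a list of rows, each a list of 3 entries, a list of its own where there are three numbers: the opening, from 0 (shut) to 1 (fully open), then the shift along the tool's x, y, z in cm, then the turn, a rotation vector about the tool's x, y, z in rad. In form: [[claw, [dx, dy, dz], [wx, wy, wz]], ...]. A call has 1 to 8 rows; each row is the pose to reach, as a shift and turn from the pose commanded when the call began, along the tool's axes at that moment; what a row does not reach only later rows make up. A row lasts 1/10 s, in which the tool goes at most 50 mm and 8.59 degrees, less where a joint would pass 70% of its speed; a pose out of reach is approached as far as the arm can. A call with a gripper value outside its range is refused whole. The fingers move at their own pace and stop on an object; the grip force is fixed at half the most. Time passes only in rows, so rows that repeat a pose let the fingers close. It gives the time, the measured TCP pose, the force and the opening at its end, in the units of the state.
- ctrl.get_obs(): the state, without advancing time (a new reading comes with each control period).
- ctrl.get_image(name): name is "scene" or "top" or "wrist"; returns a dict with "color" (480x640x3 uint8, red, green, blue), "z_map" (480x640 float32, mm along the optical axis (not along the pixel's ray), 0 where there is no reading), "fx", "fy", "cx", "cy" (pixels), "pose" (4x4, takes a point from camera to world coordinates). Camera axes: x right, y down, z forward; pixel columns grow to the right and rows downward; lengths in mm; the calibration is good to about 2 mm. A picture is of the moment at which its call begins.
- ctrl.close_job(): hands the job in, once; it reports no verdict.
The state is a dict: "t": time; "qpos": joint angles; "qvel": joint speeds; "joint_torque": joint torques, N m; "ee_pos": TCP position; "orientation": TCP orientation; "ft_force": force on the tool from outside, world axes, zero at the start; "moment": the same for the moment, N m; "width": finger opening in mm.
Only numpy, scipy, OpenCV 4.12 (cv2) and the standard library are available. Lean on these libraries where they do the work, as an engineer would, in place of code of your own. Each camera call takes 0.05 s, during which the arm holds its last target.

## Working session

There is one attempt and no reset: what is moved stays moved. The work goes in short steps, Python scripts to look and compute and a shell command to move; the robot and the scene stay as the last step left them, time stands still between calls to the robot, and variables do not carry over. Pictures are saved under pics/ and viewed, and the job is handed in when it is done.

```bash
mkdir -p pics; ls; python3 - <<'E'
from workcell import ctrl
import cv2,numpy as np
print(ctrl.get_obs())
for n in ["scene","top","wrist"]:
    d=ctrl.get_image(n)
    cv2.imwrite(f"pics/{n}0.png",d["color"][:,:,::-1]); np.savez(f"pics/{n}0.npz",**d)
    print(n,d["fx"],d["fy"],d["cx"],d["cy"],np.round(d["pose"],3).tolist())
E
```

```text
pics
{'t': 0.0, 'qpos': array([ 1.18800608e+00,  4.23852186e-01,  1.63070882e+00, -1.76661754e-05,
        1.08858758e+00, -1.89883391e-02]), 'qvel': array([-0.0007882 ,  0.00167714, -0.00030028, -0.00035857,  0.00033126,
       -0.00122492]), 'joint_torque': array([ 9.28307441e-05, -5.44616747e+01, -2.73678178e+01,  6.45308825e-02,
        2.25404813e-02, -1.10805875e-04]), 'ee_pos': array([222.15507333, 583.57702851, 221.88722003]), 'orientation': array([-1.55341534,  0.28573064, -0.28526484]), 'ft_force': array([0.39743394, 0.2284281 , 0.74334044]), 'moment': array([-0.00754304,  0.01493629,  0.016882  ]), 'width': 87.91650336350835}
scene 436.49891960732054 436.49891960732054 313.89224884858106 242.3124761033694 [[-0.518, 0.665, -0.538, 985.29], [0.855, 0.399, -0.331, 180.481], [-0.006, -0.632, -0.775, 686.595], [0.0, 0.0, 0.0, 1.0]]
top 443.5806141126139 443.5806141126139 325.6726411732925 241.71105607018046 [[-0.012, -0.965, 0.262, 389.906], [-1.0, 0.013, 0.002, -66.302], [-0.005, -0.261, -0.965, 895.361], [0.0, 0.0, 0.0, 1.0]]
wrist 341.18467227156617 341.18467227156617 317.71897523677274 245.56250307831854 [[0.355, 0.895, 0.27, 148.564], [0.935, -0.339, -0.104, 612.395], [-0.001, 0.289, -0.957, 385.358], [0.0, 0.0, 0.0, 1.0]]
```

View pics/scene0.png

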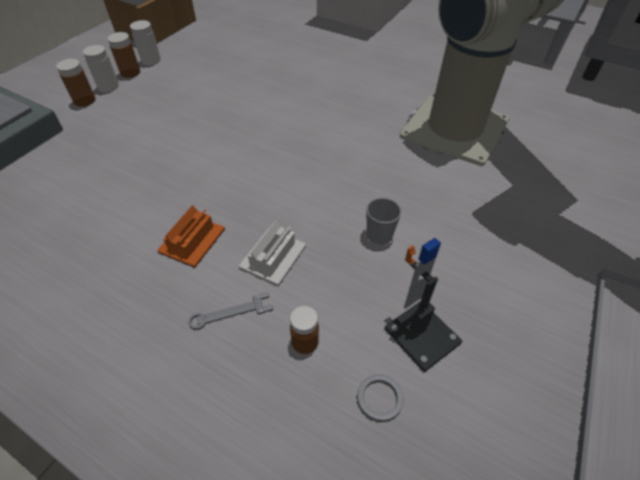

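View pics/top0.png

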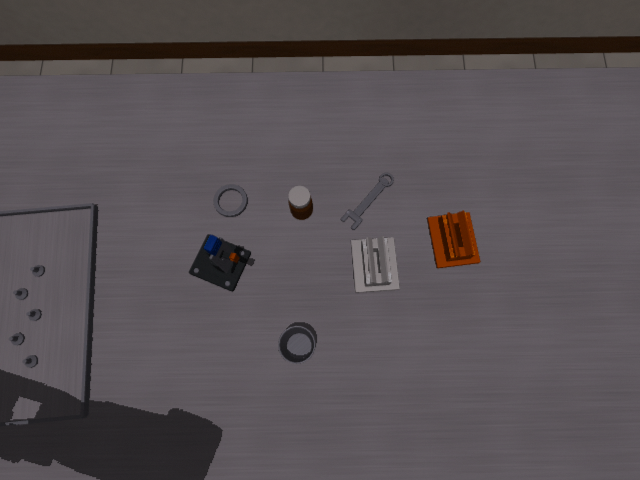

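View pics/wrist0.png

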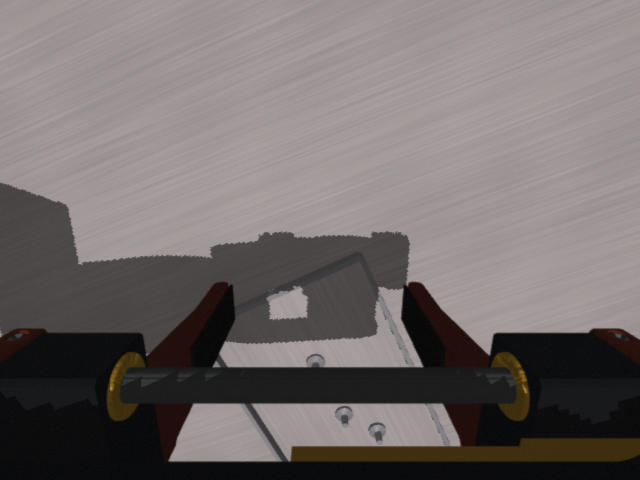

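The scene view shows the blue grip at (430,250), the orange nose at (410,255) and the stand base at (423,333). In the top view the blue grip is at (212,243), the nose at (234,257), the white rack at (375,265) and the orange look-alike at (454,240). Next I'll take enlarged crops and measure.

```bash
cat > h.py <<'E'
import cv2,numpy as np
from scipy.spatial.transform import Rotation as R
def load(n): return dict(np.load(f"pics/{n}.npz"))
def pts(d,m):
    v,u=np.nonzero(m&(d["z_map"]>0)); z=d["z_map"][v,u]
    P=np.c_[(u-d["cx"])/d["fx"]*z,(v-d["cy"])/d["fy"]*z,z]
    return P@d["pose"][:3,:3].T+d["pose"][:3,3],u,v
def hsv(d): return cv2.cvtColor(d["color"],cv2.COLOR_RGB2HSV)
def mask(d,c):
    h=hsv(d).astype(int);H,S,V=h[...,0],h[...,1],h[...,2]
    if c=="blue": return (H>105)&(H<130)&(S>150)&(V>40)
    if c=="orange": return (H>3)&(H<16)&(S>200)&(V>90)
    if c=="white": return (S<25)&(V>170)
def plane(d,u,v,z):
    r=d["pose"][:3,:3]@np.array([(u-d["cx"])/d["fx"],(v-d["cy"])/d["fy"],1]);o=d["pose"][:3,3]
    return o+r*(z-o[2])/r[2]
def px(d,p):
    c=d["pose"][:3,:3].T@(np.array(p)-d["pose"][:3,3]); return d["fx"]*c[0]/c[2]+d["cx"],d["fy"]*c[1]/c[2]+d["cy"]
def grab(n,k):
    from workcell import ctrl
    d=ctrl.get_image(n); np.savez(f"pics/{n}{k}.npz",**d); return d
def crop(d,x,y,w,h,s,f): cv2.imwrite(f,cv2.resize(d["color"][y:y+h,x:x+w,::-1],None,fx=s,fy=s,interpolation=cv2.INTER_CUBIC))
E
python3 - <<'E'
from h import *
t=load("top0");s=load("scene0")
crop(t,180,220,100,75,8,"pics/c1.png");crop(t,340,220,100,75,8,"pics/c2.png");crop(s,370,225,107,150,4,"pics/c3.png");crop(s,220,205,100,75,8,"pics/c4.png")
for n,d in(("top",t),("scene",s)):
  for c in("blue","orange"):
    m=mask(d,c); k,l,st,ce=cv2.connectedComponentsWithStats(m.astype(np.uint8))
    for i in range(1,k):
      if st[i,4]>8:
        P,u,v=pts(d,l==i); print(n,c,st[i].tolist(),ce[i].round(1),np.percentile(P,[5,50,95],axis=0).round(0).tolist())
E
```

```text
top blue [204, 235, 16, 20, 184] [211.4 243.7] [[563.0, 110.0, 197.0], [574.0, 117.0, 215.0], [586.0, 126.0, 217.0]]
top orange [428, 211, 52, 57, 1248] [454.2 240.7] [[581.0, -371.0, 7.0], [622.0, -331.0, 11.0], [676.0, -286.0, 56.0]]
top orange [448, 213, 10, 44, 106] [452.5 234.3] [[591.0, -319.0, 53.0], [631.0, -314.0, 56.0], [668.0, -309.0, 59.0]]
top orange [442, 215, 13, 43, 159] [447.8 236.3] [[590.0, -314.0, 41.0], [629.0, -308.0, 44.0], [669.0, -302.0, 46.0]]
top orange [230, 253, 6, 8, 22] [232.5 255.9] [[559.0, 89.0, 151.0], [563.0, 91.0, 175.0], [568.0, 97.0, 176.0]]
scene blue [420, 239, 20, 25, 287] [429.2 250.6] [[571.0, 114.0, 191.0], [584.0, 121.0, 211.0], [591.0, 128.0, 217.0]]
```

View pics/c1.png

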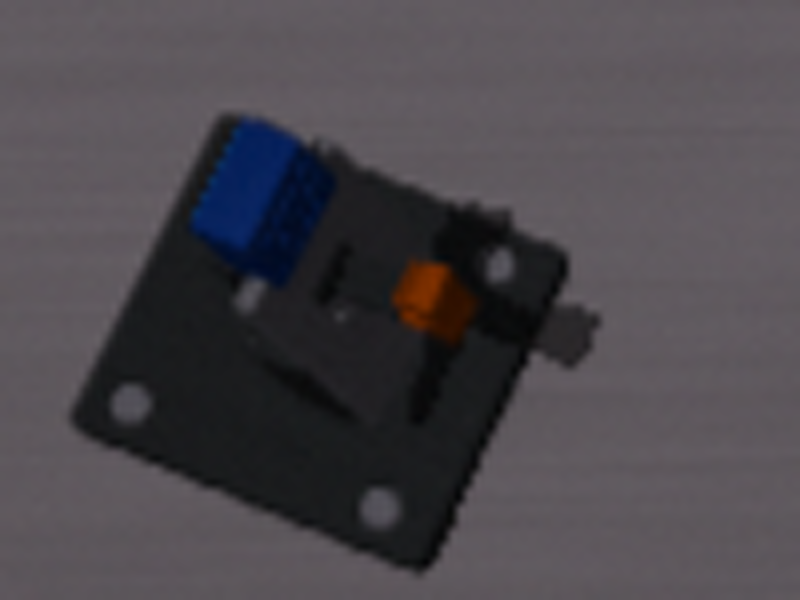

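View pics/c2.png

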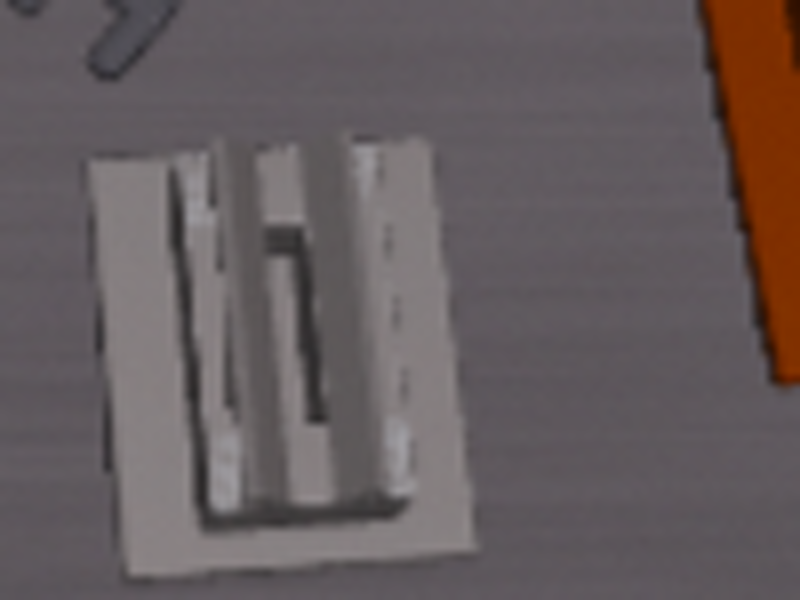

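View pics/c3.png

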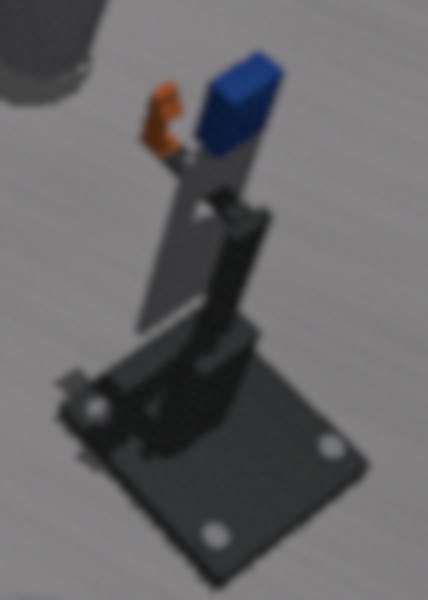

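View pics/c4.png

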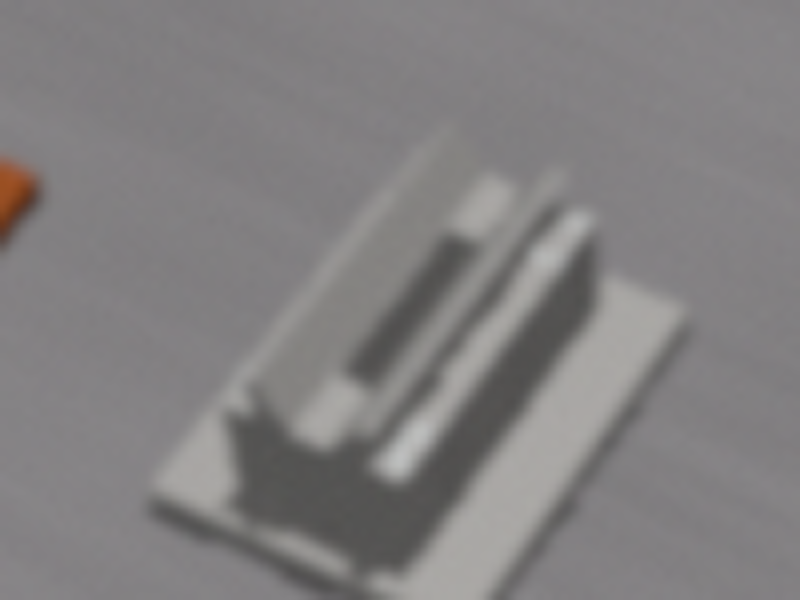

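```bash
python3 - <<'E'
from h import *
t=load("top0");s=load("scene0")
# base corners (z 12)
c=np.array([(230,113),(565,240),(425,572),(75,425)])/8+[180,220]-0.4
Q=np.array([plane(t,*p,12)[:2] for p in c]);print("base",Q.round(1).tolist())
for i in range(4):
  e=Q[(i+1)%4]-Q[i];print(np.linalg.norm(e).round(1),np.arctan2(e[1],e[0]).round(3))
for n,d in(("top",t),("scene",s)):
  P,u,v=pts(d,mask(d,"blue")); k=P[:,2]>212
  print(n,"grip top",cv2.minAreaRect(P[k,:2].astype(np.float32)),P[k].mean(0).round(1),k.sum())
  m=cv2.inRange(hsv(d),(0,120,60),(20,255,255))>0; w=np.zeros_like(m)
  if n=="top": w[248:268,225:245]=1
  else: w[240:270,402:420]=1
  P,u,v=pts(d,m&w);print("nose");print(np.c_[u,v,P.round(1)][::2].tolist() if n=="scene" else np.c_[u,v,P.round(1)].tolist())
# rack
c=np.array([(90,160),(430,140),(478,550),(128,577)])/8+[340,220]-0.4
Q=np.array([plane(t,*p,5)[:2] for p in c]);print("rack",Q.round(1).tolist(),Q.mean(0))
for i in range(4):
  e=Q[(i+1)%4]-Q[i];print(np.linalg.norm(e).round(1),np.arctan2(e[1],e[0]).round(3))
E
```

```text
base [[649.6, 178.7], [614.5, 90.6], [529.1, 122.9], [567.7, 213.3]]
94.9 -1.95
91.3 2.78
98.3 1.167
88.9 -0.4
top grip top ((575.2203369140625, 118.4114990234375), (14.261351585388184, 25.11663055419922), 69.29415130615234) [574.8 118.5 215.2] 137
nose
[[231.0, 253.0, 568.8, 94.8, 170.0], [232.0, 253.0, 568.7, 93.0, 170.5], [233.0, 253.0, 567.6, 90.4, 174.6], [234.0, 253.0, 567.6, 88.7, 174.7], [235.0, 253.0, 567.1, 86.6, 176.5], [230.0, 254.0, 567.6, 96.8, 168.1], [231.0, 254.0, 567.4, 94.9, 168.8], [232.0, 254.0, 566.0, 92.0, 174.3], [233.0, 254.0, 565.7, 90.1, 175.6], [234.0, 254.0, 566.0, 88.7, 174.2], [235.0, 254.0, 566.0, 87.1, 174.0], [230.0, 255.0, 565.9, 96.8, 167.8], [231.0, 255.0, 565.2, 94.5, 170.7], [232.0, 255.0, 564.0, 91.7, 175.5], [233.0, 255.0, 564.0, 90.0, 175.6], [234.0, 255.0, 564.1, 88.5, 174.8], [235.0, 255.0, 564.9, 87.5, 171.7], [229.0, 256.0, 564.3, 98.5, 167.2], [230.0, 256.0, 563.7, 96.3, 169.7], [231.0, 256.0, 561.7, 92.8, 177.9], [232.0, 256.0, 562.2, 91.5, 175.9], [233.0, 256.0, 562.1, 89.8, 176.2], [234.0, 256.0, 562.8, 88.8, 173.3], [235.0, 256.0, 56
[... 2066 characters left out ...]
51.2], [411.0, 258.0, 561.6, 95.3, 148.6], [407.0, 259.0, 569.8, 91.5, 152.7], [409.0, 259.0, 566.0, 93.7, 149.8], [411.0, 259.0, 564.8, 96.4, 150.4], [407.0, 260.0, 569.0, 91.7, 149.4], [409.0, 260.0, 566.8, 94.2, 148.6], [411.0, 260.0, 565.8, 97.0, 149.4], [413.0, 260.0, 564.2, 99.6, 149.3], [409.0, 261.0, 569.2, 95.1, 149.4], [411.0, 261.0, 568.4, 97.9, 150.4], [413.0, 261.0, 566.5, 100.5, 150.0], [409.0, 262.0, 570.9, 95.9, 149.3], [411.0, 262.0, 570.0, 98.6, 150.2], [413.0, 262.0, 567.4, 101.1, 148.9], [411.0, 263.0, 571.2, 99.3, 149.5]]
rack [[635.0, -117.1], [639.3, -205.7], [531.6, -212.3], [525.9, -123.8]] [ 582.94374756 -164.73042653]
88.8 -1.523
107.9 -3.081
88.7 1.636
109.4 0.061
```

```bash
cat >> h.py <<'E'
def state():
    from workcell import ctrl
    return ctrl.get_obs()
YAW=-1.955
hx=np.array([np.cos(YAW),np.sin(YAW),0]);hz=np.array([0,0,1.]);hy=np.cross(hz,hx)
def Rtool(zdir,down):  # columns x,y,z of tool
    y=np.array(down)/np.linalg.norm(down); z=np.array(zdir)-np.dot(zdir,y)*y; z/=np.linalg.norm(z)
    return np.c_[np.cross(y,z),y,z]
def delta(p,Rt,o=None):
    o=o or state(); R0=R.from_rotvec(o["orientation"]).as_matrix()
    d=R0.T@(np.array(p)-o["ee_pos"])/10; w=R.from_matrix(R0.T@Rt).as_rotvec()
    print("shift cm",d.round(2).tolist(),"turn",w.round(3).tolist(),"deg",np.degrees(np.linalg.norm(w)).round(1)); return d,w
E
python3 - <<'E'
from h import *
o=state();print(R.from_rotvec(o["orientation"]).as_matrix().round(3))
for s in(1,-1):
  delta([577,119.5,300],Rtool(s*hx,[0,0,-1]))
E
```

```text
[[ 0.935 -0.     0.356]
 [-0.356 -0.001  0.935]
 [ 0.    -1.    -0.001]]
shift cm [49.67, -7.75, -30.77] turn [0.0, -3.121, -0.002] deg 178.8
shift cm [49.67, -7.75, -30.77] turn [0.001, 0.02, 0.0] deg 1.2
```

```bash
python3 -m jog '[[1,[49.7,-7.8,-30.8],[0,0.02,0]],[1,[49.7,-7.8,-30.8],[0,0.02,0]],[1,[49.7,-7.8,-30.8],[0,0.02,0]],[1,[49.7,-7.8,-30.8],[0,0.02,0]],[1,[49.7,-7.8,-30.8],[0,0.02,0]],[1,[49.7,-7.8,-30.8],[0,0.02,0]],[1,[49.7,-7.8,-30.8],[0,0.02,0]],[1,[49.7,-7.8,-30.8],[0,0.02,0]]]'; python3 - <<'E'
from h import *
o=state();print(o)
delta([577,119.5,300],Rtool(-hx,[0,0,-1]))
E
```

```text
t: 0.95
ee_pos: [463.8, 267.1, 275.8]
orientation: [-1.55, 0.301, -0.301]
ft_force: [0.5, 1.1, -0.2]
width: 87.8
{'t': 0.95, 'qpos': array([ 5.00321669e-01,  2.30052750e-01,  1.77717939e+00,  2.94063937e-05,
        1.13441892e+00, -6.86759121e-01]), 'qvel': array([-0.92547439, -0.00168219, -0.16652742,  0.00190668,  0.15910845,
       -0.91663634]), 'joint_torque': array([ 5.61988905e+00, -4.47180784e+01, -2.62796402e+01, -4.08832102e-04,
        7.66987237e-02,  1.21663213e+00]), 'ee_pos': array([463.77503224, 267.12696065, 275.81223211]), 'orientation': array([-1.54976807,  0.30109416, -0.30099632]), 'ft_force': array([ 0.54457084,  1.06164269, -0.20804748]), 'moment': array([ 0.04221024, -0.09887317, -0.00575411]), 'width': 87.78403715162389}
shift cm [16.03, -2.42, -9.45] turn [0.0, 0.0, -0.0] deg 0.0
```

```bash
python3 -m jog '[[1,[13.5,-2,-8],[0,0,0]],[1,[13.5,-2,-8],[0,0,0]],[1,[13.5,-2,-8],[0,0,0]],[1,[13.5,-2,-8],[0,0,0]],[1,[13.5,-2,-8],[0,0,0]],[1,[13.5,-2,-8],[0,0,0]]]'; python3 - <<'E'
from h import *
delta([577,119.5,300],Rtool(-hx,[0,0,-1]))
d=grab("wrist",1);cv2.imwrite("pics/wrist1.png",d["color"][:,:,::-1])
E
```

```text
t: 1.55
ee_pos: [557.3, 144.8, 295.0]
orientation: [-1.55, 0.302, -0.3]
ft_force: [0.2, 0.3, -0.9]
width: 88.0
shift cm [2.77, -0.5, -1.61] turn [0.0, 0.0, -0.001] deg 0.1
```

View pics/wrist1.png

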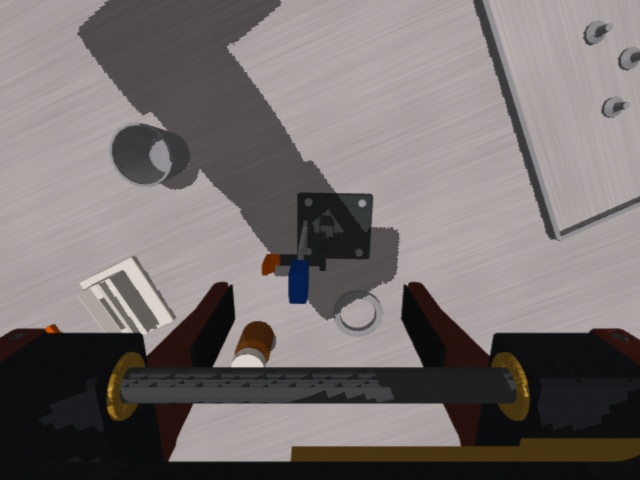

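Wrist view: blue grip at (299,282), orange nose at (270,264), bar running to its upright at about (323,264), white rack at (128,295).

```bash
python3 - <<'E'
from h import *
d=load("wrist1")
print(d["pose"][:3,3],state()["ee_pos"])
crop(d,240,185,150,130,5,"pics/c5.png")
m=mask(d,"blue");m[:,:200]=0;P,u,v=pts(d,m);k=P[:,2]>212
for q in(P[k],):print("grip top",cv2.minAreaRect(q[:,:2].astype(np.float32)),q.mean(0),k.sum(), np.arctan2(*hx[:2][::-1]))
h=hsv(d);mo=cv2.inRange(h,(3,150,60),(18,255,255))>0;mo[:240]=0;mo[280:]=0;mo[:,:250]=0;mo[:,300:]=0
Q,u,v=pts(d,mo);g=P[k].mean(0)
A=(Q-[*g[:2],150])@np.c_[hx,hy,hz]
for i in np.argsort(v*1000+u):print(u[i],v[i],A[i].round(1),end=";")
E
```

```text
[484.41997818 174.85289129 458.48390744] [557.09814044 145.29938148 295.05657151]
grip top ((577.2421264648438, 120.6396484375), (13.130229949951172, 24.594482421875), 67.26371002197266) [576.45980827 121.03004894 216.9233504 ] 553 -1.955
270 254 [30.3 -3.4 -2.6];271 254 [29.2 -3.7 -1.5];272 254 [28.4 -3.3 -2.8];273 254 [27.6 -3.1 -3.6];274 254 [26.6 -3.  -3.9];275 254 [25.7 -2.9 -4. ];276 254 [24.6 -3.3 -2.8];277 254 [23.7 -3.1 -3.6];278 254 [22.7 -3.2 -3.2];279 254 [21.8 -3.1 -3.6];267 255 [32.6 -3.8  1.6];268 255 [31.6 -3.9  2.1];269 255 [30.9 -3.3  0.2];271 255 [28.9 -3.5  0.6];272 255 [27.9 -3.7  1.5];273 255 [27.2 -3.  -0.9];274 255 [26.  -3.5  0.8];275 255 [25.1 -3.5  0.8];276 255 [24.3 -3.1 -0.4];277 255 [23.4 -3.  -0.7];278 255 [22.4 -3.1 -0.5];279 255 [21.4 -3.3  0. ];266 256 [33.2 -3.5  3.8];267 256 [32.1 -3.9  5. ];268 256 [31.2 -3.8  4.8];269 256 [30.3 -3.7  4.4];270 256 [29.3 -3.8  4.8];271 256 [28.9 -2.6  1. ];272 256 [27.9 -2.6  1.2];273 256 [27.  -2.6  1.2];274 256 [26.1 -2.6  1. ];275 256 [25.  -2.7  1.4];276 256 [24.2 -2.4  0.4];277 256 [23.4 -2.1 -0.4];278 256 [22
[... 5264 characters left out ...]
267 271 [29.3  2.9 26.5];268 271 [28.9  4.2 23. ];269 271 [28.1  4.3 22.7];270 271 [27.4  4.7 21.7];271 271 [26.7  5.3 20.1];272 271 [25.9  5.6 19.4];273 271 [25.   5.6 19.4];274 271 [24.1  5.7 19. ];262 272 [33.5  3.2 28. ];263 272 [32.8  3.7 26.8];264 272 [31.9  3.5 27.3];265 272 [30.9  3.3 27.8];266 272 [30.   3.3 27.8];267 272 [29.5  4.1 25.7];268 272 [28.8  4.8 23.9];269 272 [28.1  5.1 23.2];270 272 [27.5  5.9 21. ];271 272 [26.6  6.  20.7];263 273 [32.8  4.4 27.3];264 273 [31.9  4.4 27.5];265 273 [31.   4.5 27.3];266 273 [30.1  4.3 27.6];267 273 [29.6  5.3 25. ];268 273 [29.2  6.7 21.6];263 274 [32.8  5.5 27.1];264 274 [32.   5.5 26.9];265 274 [31.   5.2 27.8];266 274 [30.3  5.7 26.5];
```

View pics/c5.png

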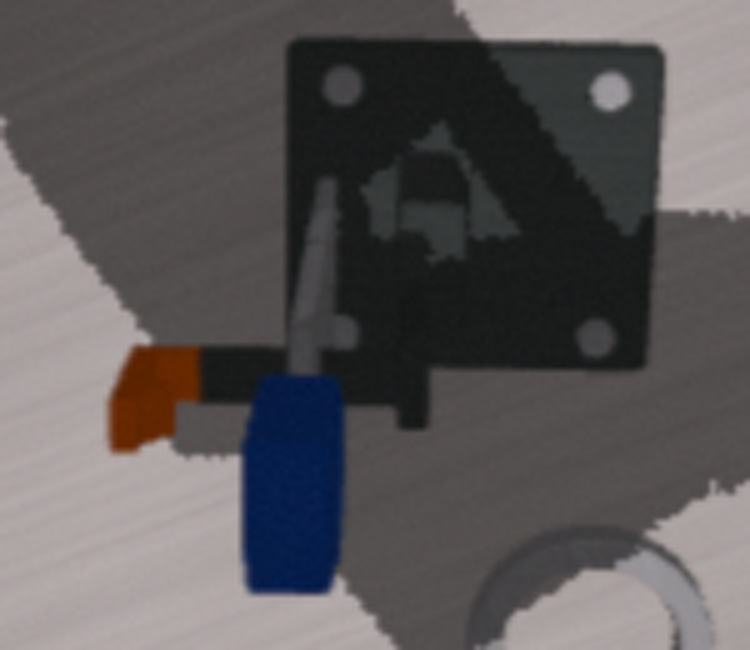

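```bash
python3 - <<'E'
from h import *
d=load("wrist1")
g=np.array([577.24,120.64,150])
m=np.zeros((480,640),bool);m[252:274,308:330]=1
P,u,v=pts(d,m);A=(P-g)@np.c_[hx,hy,hz]
for r in range(252,274,2):
  k=v==r;print(r," ".join(f"{a[0]:.0f},{a[1]:.0f},{a[2]:.0f}" for a in A[k]))
# hook envelope
def hookpts():
  out=[]
  def box(poly):
    poly=np.array(poly,float);
    for i in range(len(poly)):
      for f in np.linspace(0,1,60): out.append(poly[i]*(1-f)+poly[(i+1)%len(poly)]*f)
  box([(-40,-5),(0,-5),(0,0),(-40,0)]);box([(0,-5),(5,-5),(5,26),(0,26)]);box([(-5.7,17),(-3.2,14.5),(0,17.7),(0,22.7)])
  return np.array(out)
H=hookpts()
for th in(36,38,40,41,42,43,44,45,46,48):
  a=np.radians(th);c,s=np.cos(a),np.sin(a);S=-H[:,0]*s+H[:,1]*c;T=H[:,0]*c+H[:,1]*s
  row=[]
  for t in np.arange(-14,24,2.):
    k=abs(T-t)<=2.05
    row.append("--" if not k.any() else f"{S[k].min():.1f}/{25-S[k].max()+S[k].min():.1f}")
  print(th,row)
E
```

```text
252 -2,36,-134 -4,36,-135 -5,36,-134 -6,37,-136 -8,37,-138 -9,37,-137 -10,37,-138 -12,37,-136 -13,37,-137 -15,37,-137 -16,37,-138 -17,1,-24 -18,-7,1 -19,-8,2 -20,-8,3 -21,-8,2 -21,-7,1 -22,-7,1 -25,17,-77 -27,17,-76 -28,18,-78 -29,18,-77
254 -2,39,-134 -4,39,-135 -5,40,-138 -6,40,-137 -8,40,-137 -9,40,-137 -10,40,-136 -12,40,-139 -13,39,-135 -15,40,-138 -16,40,-138 -17,1,-19 -18,-6,1 -19,-5,0 -20,-6,1 -21,-6,2 -21,-6,1 -22,-6,1 -27,39,-136 -28,39,-136 -30,40,-138 -31,39,-135
256 -6,-4,1 -7,-4,2 -8,-3,0 -9,-3,1 -10,-4,2 -11,-4,1 -12,-4,2 -13,-4,1 -14,-4,2 -15,-4,1 -16,-4,3 -17,-3,0 -18,-4,2 -19,-4,1 -20,-4,2 -21,-4,1 -21,-4,2 -22,-3,1 -27,42,-136 -28,42,-136 -30,42,-136 -31,42,-135
258 -6,-2,2 -7,-1,1 -8,-2,1 -9,-2,1 -10,-2,2 -11,-2,1 -12,-2,2 -13,-1,1 -14,-1,0 -15,-2,2 -16,-1,1 -17,-1,1 -18,-2,1 -19,-1,1 -20,-2,2 -21,-2,1 -21,-2,3 -22,-2,1 -27,46,-138 -28,46,-138 -30,46,-138 -31,46,-137
260 -6,0,2 -7,0,1 -8,1,0 -9,0,2 -10,1,0 -11,1,1 -12,0,1 -13,1,0 -14,0,1 -15,0,2 -16,0,2 -17,0,1 -18,0,2 -19,0,1 -20,1,1 -21,0,2 -22,1,0 -22,1,1 -27,52,-149 -29,52,-148 -30,52,-148 -32,53,-149
262 -6,2
[... 3036 characters left out ...]
.3', '1.3/14.3', '-0.7/14.8', '-3.1/14.3', '-5.1/14.2', '-7.1/14.1', '-7.1/15.9', '-7.1/14.0', '-4.8/14.4', '-3.0/6.0', '-0.8/8.2', '1.1/10.1', '3.0/11.9', '5.2/14.1', '7.0/14.0', '8.9/15.5', '11.1/17.7', '13.0/21.2']
46 ['5.3/13.7', '3.4/14.2', '1.4/14.2', '-1.0/13.7', '-3.0/13.7', '-5.1/14.0', '-7.1/14.0', '-7.1/16.0', '-6.7/14.5', '-4.9/14.5', '-3.1/14.5', '-0.9/8.2', '1.0/10.1', '2.8/11.9', '4.6/13.8', '6.8/14.5', '8.6/15.6', '10.4/17.4', '12.6/20.9']
48 ['6.2/13.6', '3.7/13.6', '1.7/13.6', '-0.8/13.1', '-2.8/13.6', '-5.3/13.2', '-7.1/13.9', '-7.1/15.9', '-6.7/15.0', '-5.0/14.6', '-2.8/15.0', '-1.1/8.3', '0.7/10.1', '2.4/11.9', '4.2/13.7', '5.9/15.0', '7.7/15.3', '9.5/17.1', '11.6/19.9']
```

```bash
python3 - <<'E'
from h import *
delta([577.1,120.3,185],Rtool(-hx,[0,0,-1]))
H=[]
def box(p):
    p=np.array(p,float)
    for i in range(len(p)):
      for f in np.linspace(0,1,400): H.append(p[i]*(1-f)+p[(i+1)%len(p)]*f)
box([(-40,-5),(0,-5),(0,0),(-40,0)]);box([(0,-5),(5,-5),(5,26),(0,26)]);box([(-5.7,17),(-3.2,14.5),(0,17.7),(0,22.7)])
H=np.array(H)
for th in(39,41,43,45):
  a=np.radians(th);c,s=np.cos(a),np.sin(a);S=-H[:,0]*s+H[:,1]*c;T=H[:,0]*c+H[:,1]*s
  print(th)
  for t in np.arange(-14,22,1.):
    k=abs(T-t)<=2
    if k.any():print(f"t{t:.0f}: eyecentre {(S[k].min()+S[k].max())/2:.1f} slack+-{(25-S[k].max()+S[k].min())/2:.1f}",end="; ")
  print()
E
```

```text
shift cm [2.8, 11.0, -1.57] turn [0.0, 0.002, -0.001] deg 0.1
39
t-14: eyecentre 8.1 slack+-7.7; t-13: eyecentre 7.3 slack+-7.7; t-12: eyecentre 6.5 slack+-7.7; t-11: eyecentre 5.7 slack+-7.7; t-10: eyecentre 4.9 slack+-7.7; t-9: eyecentre 4.1 slack+-7.7; t-8: eyecentre 3.3 slack+-7.7; t-7: eyecentre 2.4 slack+-7.7; t-6: eyecentre 1.6 slack+-7.7; t-5: eyecentre 0.8 slack+-7.7; t-4: eyecentre 0.0 slack+-7.7; t-3: eyecentre -0.8 slack+-7.7; t-2: eyecentre -1.6 slack+-7.7; t-1: eyecentre -2.3 slack+-7.8; t0: eyecentre -2.3 slack+-7.8; t1: eyecentre -1.7 slack+-7.2; t2: eyecentre -1.1 slack+-6.5; t3: eyecentre -0.3 slack+-6.1; t4: eyecentre 1.0 slack+-6.1; t5: eyecentre 6.3 slack+-2.0; t6: eyecentre 7.0 slack+-2.5; t7: eyecentre 7.7 slack+-3.1; t8: eyecentre 8.3 slack+-3.6; t9: eyecentre 9.0 slack+-4.2; t10: eyecentre 9.7 slack+-4.8; t11: eyecentre 10.3 slack+-5.3; t12: eyecentre 11.0 slack+-5.9; t13: eyecentre 12.1 slack+-6.1; t14: eyecentre 13.3 slack+-6.1; t15: eyecentre 14.2 slack+-6.5; t16: eyecentre 14.8 slack+-7.1; t17: eyecentre 15.4 slack+-7.7; t18: eyecentre 16.0 slack+-8.3; t1
[... 2793 characters left out ...]
2.0 slack+-7.5; t0: eyecentre -2.5 slack+-8.0; t1: eyecentre -2.1 slack+-7.5; t2: eyecentre -1.5 slack+-7.0; t3: eyecentre -0.5 slack+-7.0; t4: eyecentre 0.5 slack+-7.0; t5: eyecentre 1.5 slack+-7.0; t6: eyecentre 6.5 slack+-2.9; t7: eyecentre 7.0 slack+-3.5; t8: eyecentre 7.5 slack+-4.0; t9: eyecentre 8.0 slack+-4.5; t10: eyecentre 8.5 slack+-4.9; t11: eyecentre 9.0 slack+-5.4; t12: eyecentre 9.5 slack+-6.0; t13: eyecentre 10.0 slack+-6.5; t14: eyecentre 10.5 slack+-7.0; t15: eyecentre 11.5 slack+-7.0; t16: eyecentre 12.4 slack+-7.0; t17: eyecentre 13.2 slack+-7.3; t18: eyecentre 13.7 slack+-7.8; t19: eyecentre 14.2 slack+-8.3; t20: eyecentre 14.7 slack+-8.8; t21: eyecentre 14.9 slack+-9.6;
```

```bash
python3 -m jog '[[1,[2.8,4,-1.57],[0,0,0]],[1,[2.8,7,-1.57],[0,0,0]],[1,[2.8,9,-1.57],[0,0,0]],[1,[2.8,9,-1.57],[0,0,0]],[1,[2.8,9,-1.57],[0,0,0]],[1,[2.8,9,-1.57],[0,0,0]]]'; python3 - <<'E'
from h import *
delta([577.1,120.3,185],Rtool(-hx,[0,0,-1]))
E
```

```text
t: 2.2
ee_pos: [578.9, 120.2, 207.1]
orientation: [-1.549, 0.298, -0.302]
ft_force: [-0.2, -0.7, 0.1]
width: 87.8
shift cm [-0.17, 2.21, -0.06] turn [-0.001, 0.002, 0.002] deg 0.2
```

```bash
python3 -m jog '[[1,[-0.17,1.2,-0.06],[0,0,0]],[1,[-0.17,2.1,-0.06],[0,0,0]],[1,[-0.17,2.1,-0.06],[0,0,0]],[1,[-0.17,2.1,-0.06],[0,0,0]],[1,[-0.17,2.1,-0.06],[0,0,0]]]'; python3 - <<'E'
from h import *
delta([577.1,120.3,185],Rtool(-hx,[0,0,-1])); d=grab("wrist",2);cv2.imwrite("pics/wrist2.png",d["color"][:,:,::-1])
o=state();R0=R.from_rotvec(o["orientation"]).as_matrix()
m=mask(d,"blue");m[:,:240]=0;m[:,400:]=0;P,u,v=pts(d,m);k=P[:,2]>213
print(cv2.minAreaRect(P[k,:2].astype(np.float32)),((P[k].mean(0)-o["ee_pos"])@R0).round(1),k.sum(),P[k,2].mean())
E
```

```text
t: 2.7
ee_pos: [576.7, 119.3, 184.7]
orientation: [-1.55, 0.301, -0.301]
ft_force: [-0.9, 0.8, -0.8]
width: 88.3
shift cm [-0.0, -0.03, 0.11] turn [-0.0, 0.0, 0.0] deg 0.0
((577.459716796875, 120.42453002929688), (13.699799537658691, 25.92611312866211), 67.73369598388672) [ -1.1 -32.1   1.2] 1662 216.91936334298683
```

View pics/wrist2.png

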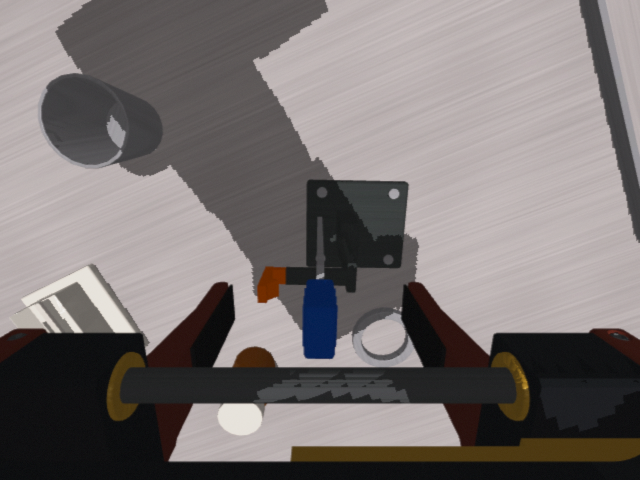

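```bash
python3 -m jog '[[0.25,[0,0,0.12],[0,0,0]],[0.25,[0,0,0.12],[0,0,0]],[0.25,[0,0,0.12],[0,0,0]],[0.22,[0,0,0.12],[0,0,0]],[0.2,[0,0,0.12],[0,0,0]],[0.18,[0,0,0.12],[0,0,0]],[0.16,[0,0,0.12],[0,0,0]],[0.14,[0,0,0.12],[0,0,0]]]';python3 -m jog '[[0.1,[0,0,0],[0,0,0]],[0,[0,0,0],[0,0,0]],[0,[0,0,0],[0,0,0]],[0,[0,0,0],[0,0,0]]]';python3 - <<'E'
from h import *
o=state();print(o["ft_force"],o["ee_pos"],o["width"])
d=grab("wrist",3);cv2.imwrite("pics/wrist3.png",d["color"][:,:,::-1])
E
```

```text
t: 3.55
ee_pos: [577.0, 120.4, 184.6]
orientation: [-1.55, 0.301, -0.301]
ft_force: [0.5, -0.2, 0.3]
width: 27.1
t: 3.95
ee_pos: [576.9, 120.4, 184.6]
orientation: [-1.55, 0.301, -0.301]
ft_force: [-0.5, -0.6, 0.1]
width: 13.8
[-0.49117582 -0.555994    0.08334552] [576.92762119 120.36467892 184.58058058] 13.83468645486895
```

View pics/wrist3.png

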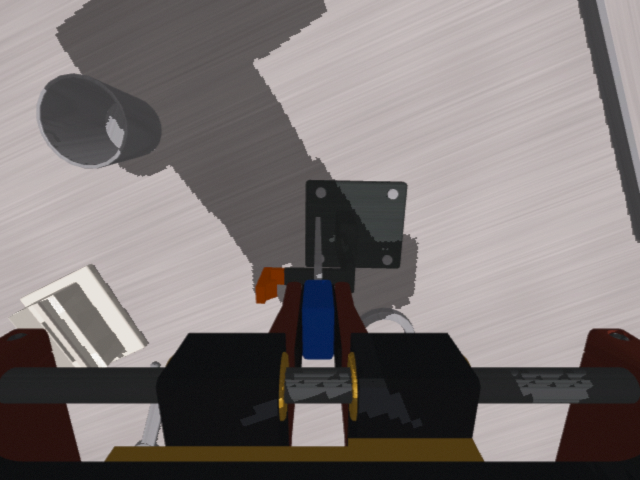

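```bash
python3 -m jog '[[0,[0,-0.3,0],[0,0,0]],[0,[0,-0.6,0],[0,0,0]],[0,[0,-1,0],[0,0,0]],[0,[0,-1,0],[0,0,0]],[0,[0,-1,0],[0,0,0]],[0,[0,-1,0],[0,0,0]]]';python3 - <<'E'
from h import *
o=state();print(o["ft_force"],o["ee_pos"],o["width"])
d=grab("wrist",4);crop(d,220,230,160,120,5,"pics/w4.png")
E
```

```text
t: 4.6
ee_pos: [576.9, 120.4, 194.5]
orientation: [-1.55, 0.301, -0.301]
ft_force: [0.4, -0.2, -1.8]
width: 14.0
[ 0.37538379 -0.2275128  -1.82346544] [576.87917879 120.39530815 194.49181239] 14.026687932893426
```

View pics/w4.png

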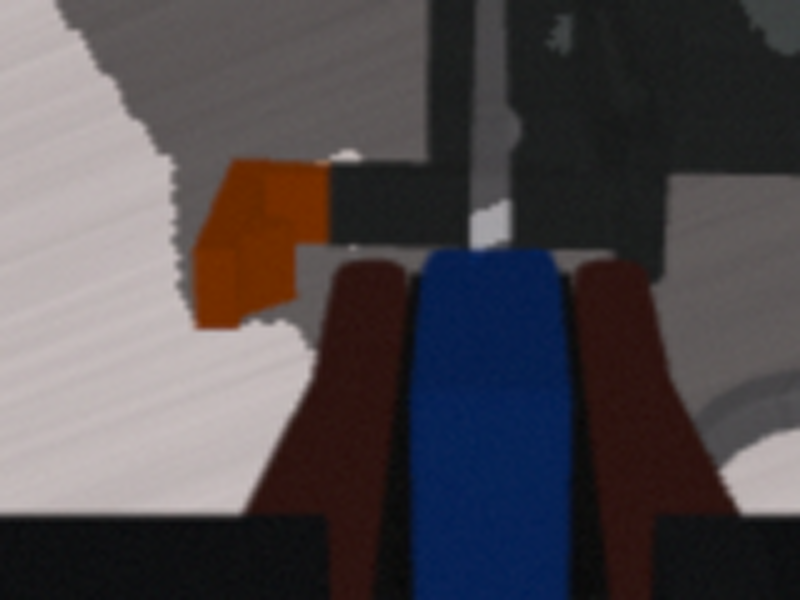

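The blade is held and lifted 10 mm, still upright. The load reads about 1.8 N, which is its weight. Next I lean it about the eye.

```bash
python3 -m jog '[[0,[0,0.02,0.34],[-0.075,0,0]],[0,[0,0.05,0.6],[-0.15,0,0]],[0,[0,0.12,0.91],[-0.225,0,0]],[0,[0,0.21,1.19],[-0.3,0,0]],[0,[0,0.33,1.47],[-0.375,0,0]],[0,[0,0.47,1.75],[-0.45,0,0]],[0,[0,0.47,1.75],[-0.45,0,0]],[0,[0,0.47,1.75],[-0.45,0,0]]]';python3 - <<'E'
from h import *
o=state();print(o["ft_force"],o["ee_pos"],o["qpos"].round(2),o["width"])
R0=R.from_rotvec(o["orientation"]).as_matrix();B=122.6
ey=o["ee_pos"]+R0[:,1]*(B-75.5);r=(ey-[576.93,120.36,150])@np.c_[hx,hy,hz];print("eye centre X,y,z",r-[28.9,0,0])
E
```

```text
t: 5.45
ee_pos: [583.3, 136.9, 189.3]
orientation: [-1.991, 0.387, -0.242]
ft_force: [0.2, -0.4, -1.8]
width: 13.9
[ 0.1516236  -0.42147597 -1.75812839] [583.3470005  136.94665763 189.25729929] [ 0.37  0.58  1.53 -0.33  1.36 -0.69] 13.90822796683824
eye centre X,y,z [-26.24787193  -0.28121236  -3.17887435]
```

```bash
python3 -m jog '[[0,[0,0.05,0.3],[-0.075,0,0]],[0,[0,0.1,0.61],[-0.15,0,0]],[0,[0,0.19,0.9],[-0.225,0,0]],[0,[0,0.3,1.21],[-0.3,0,0]],[0,[0,0.3,1.21],[-0.3,0,0]],[0,[0,0.3,1.21],[-0.3,0,0]]]';cat >> h.py <<'E'
def eye(B=122.6,o=None):
    o=o or state();R0=R.from_rotvec(o["orientation"]).as_matrix()
    ey=o["ee_pos"]+R0[:,1]*(B-75.5);r=(ey-[576.93,120.36,150])@np.c_[hx,hy,hz]-[28.9,0,0]
    bz=-R0[:,1];th=np.arctan2(-bz@hx,bz@hz);c,s=np.cos(th),np.sin(th)
    print("t",o["t"],"F(tool)",(R0.T@o["ft_force"]).round(2),"F",o["ft_force"].round(2),"M",o["moment"].round(3),"w",round(o["width"],1));print("lean",np.degrees(th).round(2),"eye X,y,z",r.round(2),"t,e",(r[0]*c+r[2]*s).round(2),(-r[0]*s+r[2]*c).round(2))
E
python3 - <<'E'
from h import *
eye();d=grab("wrist",5);cv2.imwrite("pics/wrist5.png",d["color"][:,:,::-1])
E
```

```text
t: 6.05
ee_pos: [587.0, 145.1, 181.8]
orientation: [-2.283, 0.444, -0.193]
ft_force: [-0.0, 0.1, -0.8]
width: 14.1
t 6.05 F(tool) [-0.07  0.49  0.61] F [-0.02  0.13 -0.77] M [ 0.532 -0.199  0.041] w 14.1
lean 42.83 eye X,y,z [-23.59   0.07  -2.77] t,e -19.18 14.0
```

View pics/wrist5.png

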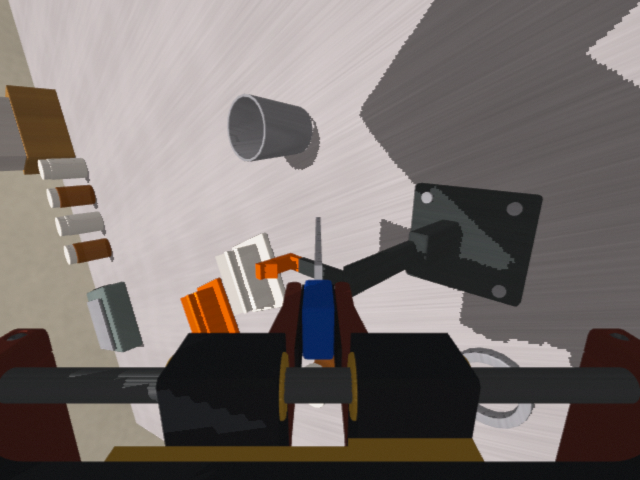

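Wrist view: the blade is leaned at the grip (318,318), the bar is still through the eye at (330,275), and the nose at (265,268) is free.

```bash
python3 -m jog '[[0,[0,0.25,-0.28],[0,0,0]],[0,[0,0.5,-0.56],[0,0,0]],[0,[0,0.75,-0.84],[0,0,0]],[0,[0,1,-1.12],[0,0,0]],[0,[0,1.16,-1.37],[0,0,0]],[0,[0,1.32,-1.62],[0,0,0]],[0,[0,1.32,-1.62],[0,0,0]],[0,[0,1.32,-1.62],[0,0,0]]]';python3 - <<'E'
from h import *
eye()
d=grab("wrist",6);crop(d,220,210,160,120,5,"pics/w6.png")
E
```

```text
t: 6.9
ee_pos: [579.3, 126.2, 183.3]
orientation: [-2.286, 0.444, -0.193]
ft_force: [-0.0, -0.1, -2.2]
width: 14.0
t 6.9 F(tool) [0.01 1.71 1.39] F [-0.04 -0.15 -2.2 ] M [ 0.533 -0.252 -0.037] w 14.0
lean 42.97 eye X,y,z [-3.12  0.03 -1.18] t,e -3.09 1.27
```

View pics/w6.png

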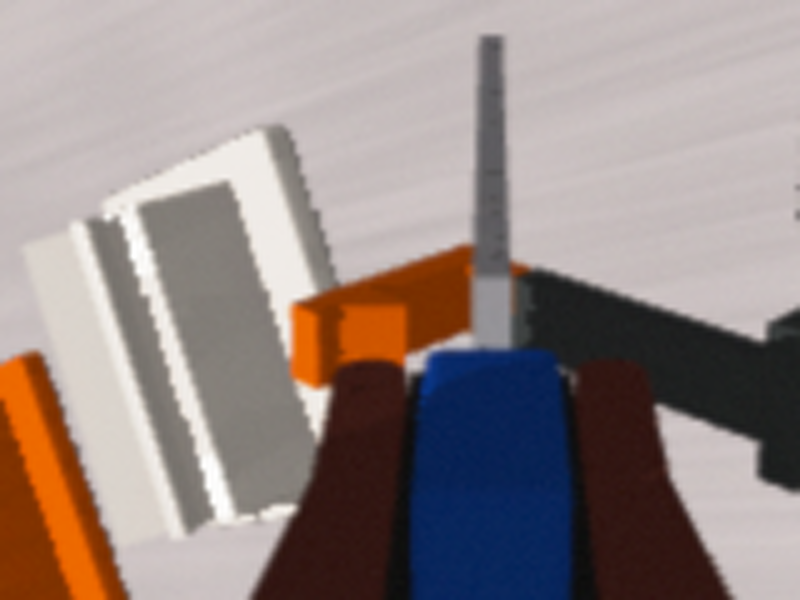

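```bash
python3 -m jog '[[0,[0,0,-0.2],[0,0,0]],[0,[0,0,-0.4],[0,0,0]],[0,[0,-0.1,-0.55],[0,0,0]],[0,[0,-0.25,-0.68],[0,0,0]],[0,[0,-0.4,-0.78],[0,0,0]],[0,[0,-0.4,-0.78],[0,0,0]],[0,[0,-0.4,-0.78],[0,0,0]]]';python3 - <<'E'
from h import *
eye()
E
```

```text
t: 7.65
ee_pos: [578.2, 123.5, 191.6]
orientation: [-2.286, 0.444, -0.193]
ft_force: [-0.2, -0.4, -0.7]
width: 14.1
t 7.65 F(tool) [-0.03  0.85  0.12] F [-0.21 -0.44 -0.71] M [ 0.547 -0.207  0.004] w 14.1
lean 42.97 eye X,y,z [-0.16  0.03  7.15] t,e 4.75 5.34
```

```bash
python3 -m jog '[[0,[0,-0.1,0],[0,0,0]],[0,[0,-0.13,-0.06],[0,0,0]],[0,[0,-0.13,-0.12],[0,0,0]],[0,[0,-0.13,-0.12],[0,0,0]]]';python3 -c "
from h import *
eye()"; python3 -m jog '[[0,[0,-0.06,-0.1],[0,0,0]],[0,[0,-0.12,-0.2],[0,0,0]],[0,[0,-0.12,-0.2],[0,0,0]]]';python3 -c "
from h import *
eye();d=grab('wrist',7);crop(d,220,210,160,120,5,'pics/w7.png')"
```

```text
t: 8.05
ee_pos: [578.2, 123.4, 193.4]
orientation: [-2.286, 0.444, -0.193]
ft_force: [-0.2, -0.0, -2.0]
width: 13.8
t 8.05 F(tool) [-0.18  1.52  1.24] F [-0.22 -0.05 -1.96] M [ 0.54  -0.218  0.004] w 13.8
lean 42.97 eye X,y,z [-0.07  0.05  8.9 ] t,e 6.02 6.55
t: 8.35
ee_pos: [578.0, 122.8, 195.8]
orientation: [-2.286, 0.444, -0.194]
ft_force: [0.4, -0.2, -1.8]
width: 13.9
t 8.35 F(tool) [0.42 1.34 1.22] F [ 0.39 -0.17 -1.81] M [ 0.486 -0.217 -0.01 ] w 13.9
lean 42.96 eye X,y,z [ 0.52  0.11 11.3 ] t,e 8.08 7.92
```

View pics/w7.png

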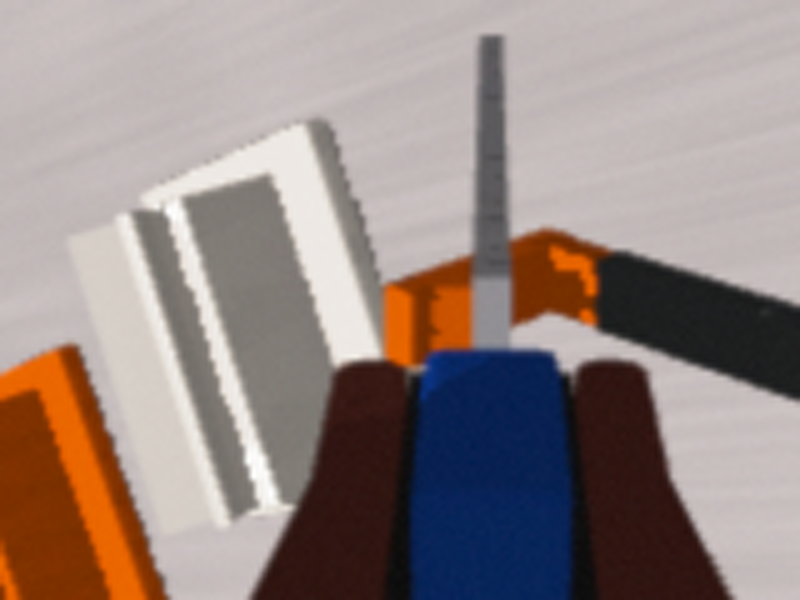

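The eye is partway over the nose and the force is still just the weight. I'll carry on along the same path.

```bash
python3 -m jog '[[0,[0,-0.12,-0.2],[0,0,0]],[0,[0,-0.24,-0.4],[0,0,0]],[0,[0,-0.36,-0.6],[0,0,0]],[0,[0,-0.36,-0.6],[0,0,0]]]';python3 -c "
from h import *
eye()"; python3 -m jog '[[0,[0,-0.14,-0.25],[0,0,0]],[0,[0,-0.28,-0.5],[0,0,0]],[0,[0,-0.41,-0.75],[0,0,0]],[0,[0,-0.5,-1],[0,0,0]],[0,[0,-0.6,-1.25],[0,0,0]],[0,[0,-0.6,-1.25],[0,0,0]]]';python3 -c "
from h import *
eye();d=grab('wrist',8);crop(d,220,210,160,120,5,'pics/w8.png')"
```

```text
t: 8.8
ee_pos: [577.4, 121.0, 202.7]
orientation: [-2.286, 0.444, -0.194]
ft_force: [0.5, 0.7, -2.0]
width: 14.0
t 8.8 F(tool) [0.2  0.89 1.92] F [ 0.49  0.66 -1.96] M [ 0.528 -0.203 -0.014] w 14.0
lean 42.95 eye X,y,z [ 2.43  0.2  18.24] t,e 14.21 11.69
t: 9.4
ee_pos: [575.4, 116.3, 215.6]
orientation: [-2.286, 0.444, -0.194]
ft_force: [-0.9, -0.1, -1.4]
width: 13.3
t 9.4 F(tool) [-0.76  1.31  0.59] F [-0.88 -0.14 -1.36] M [ 0.518 -0.196  0.013] w 13.3
lean 42.95 eye X,y,z [ 7.57  0.16 31.15] t,e 26.77 17.64
```

View pics/w8.png

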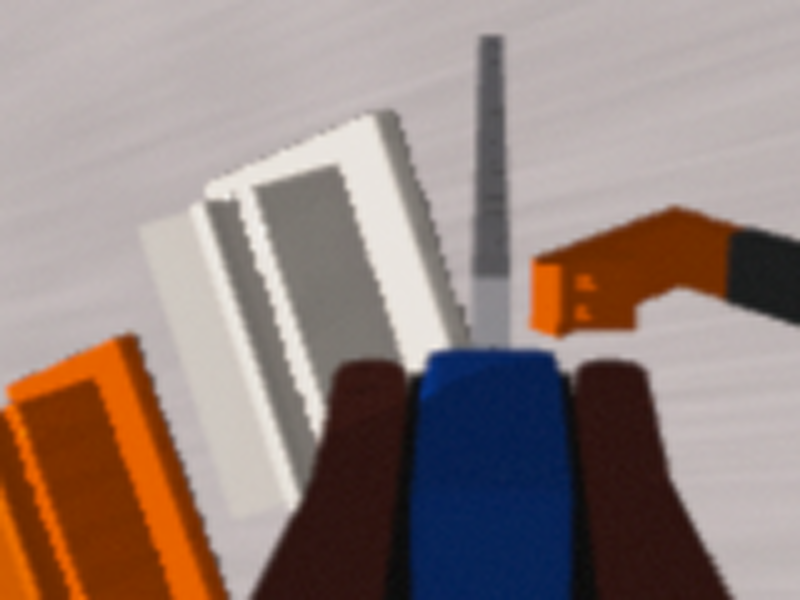

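The eye has cleared the nose. In the picture the nose is now behind the plate, at about (325,268). Next I move well away from the hook and then measure the rack.

```bash
python3 -m jog '[[0,[0,0,-1],[0,0,0]],[0,[0,0,-3],[0,0,0]],[0,[0,0,-6],[0,0,0]],[0,[0,0,-9],[0,0,0]],[0,[0,0,-11],[0,0,0]],[0,[0,0,-12],[0,0,0]],[0,[0,0,-12],[0,0,0]]]';python3 -c "
from h import *
eye();d=grab('top',2);crop(d,330,220,120,90,6,'pics/t2.png')
print(state()['ee_pos'])
w=load('wrist8')
t=load('top0');s=load('scene0')
# rack: points by height in the three views, region about (583,-165)
for n,d in(('top',t),('scene',s),('wrist3',load('wrist3')),('wrist8',w)):
  P,u,v=pts(d,np.ones((480,640),bool));k=(abs(P[:,0]-583)<75)&(abs(P[:,1]+165)<58)
  P=P[k];
  for lo,hi in((2,9.),(40,48),(53,62)):
    q=P[(P[:,2]>lo)&(P[:,2]<hi)]
    if len(q)>10: r=cv2.minAreaRect(q[:,:2].astype(np.float32));print(n,lo,len(q),np.round(r[0],1),np.round(r[1],1),round(r[2],1))
"
```

```text
t: 10.15
ee_pos: [542.4, 34.2, 298.3]
orientation: [-2.285, 0.444, -0.196]
ft_force: [0.4, -0.4, -1.2]
width: 13.7
t 10.15 F(tool) [0.5  1.04 0.6 ] F [ 0.36 -0.44 -1.17] M [ 0.558 -0.209 -0.06 ] w 13.7
lean 42.89 eye X,y,z [ 96.02   0.32 113.78] t,e 147.79 18.0
[542.4379019   34.77109554 297.29322442]
top 2 514 [ 583.1 -164.9] [149.8 114.9] 0.1
top 40 573 [ 582.2 -163.7] [90.4 50.1] 3.3
top 53 292 [ 582.4 -163.7] [90.2 35.3] 3.4
scene 2 366 [ 582.8 -163.7] [146.8 114. ] 1.9
scene 40 572 [ 584.5 -162.8] [92.8 51.4] 2.9
scene 53 250 [ 583.7 -163.4] [90.3 35.7] 3.3
wrist3 2 1010 [ 583.  -164.8] [150.  115.6] 0.3
wrist3 40 2220 [ 584.6 -161. ] [89.7 48.9] 3.2
wrist3 53 711 [ 578.8 -162.8] [78.2 36.7] 4.6
wrist8 2 353 [ 530.7 -150.1] [134.4  77.2] 54.4
wrist8 40 636 [ 584.5 -154.3] [90.1 35.8] 3.1
wrist8 53 570 [ 584.8 -161.5] [89.7 34. ] 3.7
```

View pics/t2.png

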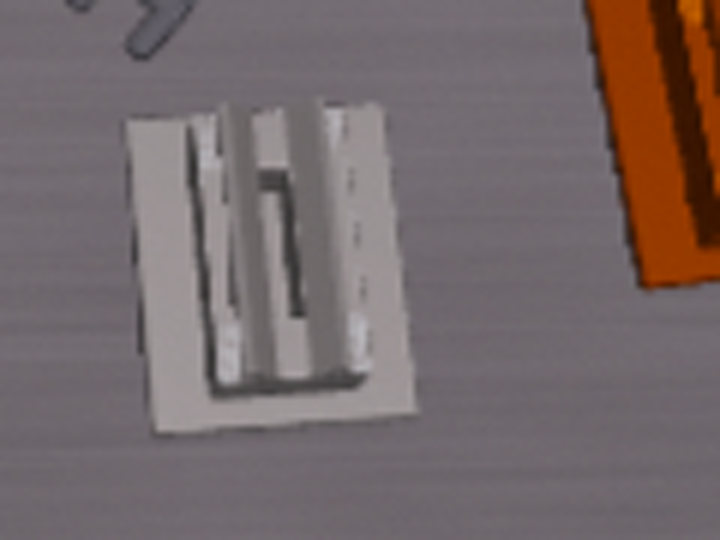

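```bash
cat >> h.py <<'E'
A=0.058
def Rrack(a=A): return Rtool([-np.sin(a),np.cos(a),0],[0,0,-1])
E
python3 -c "
from h import *
delta([583,-163.5,260],Rrack())"
```

```text
shift cm [11.19, 14.22, -9.8] turn [0.737, -0.422, -0.165] deg 49.5
```

```bash
python3 -m jog '[[0,[1.5,2,-1.3],[0.1,-0.06,-0.02]],[0,[3.5,4.5,-3],[0.23,-0.13,-0.05]],[0,[5.5,7,-4.8],[0.36,-0.2,-0.08]],[0,[7.5,9.5,-6.6],[0.49,-0.28,-0.11]],[0,[9.5,12,-8.4],[0.62,-0.35,-0.14]],[0,[11.2,14.2,-9.8],[0.737,-0.422,-0.165]],[0,[11.2,14.2,-9.8],[0.737,-0.422,-0.165]],[0,[11.2,14.2,-9.8],[0.737,-0.422,-0.165]]]'; python3 -c "
from h import *
delta([583,-163.5,260],Rrack())"
```

```text
t: 11.0
ee_pos: [582.7, -165.3, 258.4]
orientation: [-1.57, -0.041, 0.046]
ft_force: [0.5, 0.7, -1.2]
width: 13.8
shift cm [0.04, -0.16, 0.17] turn [-0.001, -0.003, -0.003] deg 0.3
```

```bash
python3 -m jog '[[0,[0,2,0.15],[0,0,0]],[0,[0,4.8,0.15],[0,0,0]],[0,[0,4.8,0.15],[0,0,0]],[0,[0,4.8,0.15],[0,0,0]]]'; python3 - <<'E'
from h import *
o=state();print(o["ee_pos"],o["ft_force"]);R0=R.from_rotvec(o["orientation"]).as_matrix()
d=grab("wrist",9);cv2.imwrite("pics/wrist9.png",d["color"][:,:,::-1])
t=grab("top",3)
for n,d in(("wrist",d),("top",t)):
  P,u,v=pts(d,np.ones((480,640),bool))
  k=(abs(P[:,0]-583)<60)&(abs(P[:,1]+164)<50)
  for lo,hi in((7,13),(40,48),(53,62)):
    q=P[k&(P[:,2]>lo)&(P[:,2]<hi)]; a=(q-[583,-163.5,0])@Rrack()
    # profile across the slot
    hist=np.histogram(a[:,2],np.arange(-30,31,2))[0];print(n,lo,hist.tolist(), "x",np.percentile(a[:,0],[1,99]).round(1))
  m=mask(d,"blue")
  if n=="wrist": m[:,:240]=0;m[:,400:]=0
  Q,_,_=pts(d,m);kk=Q[:,2]>Q[:,2].max()-6;print("grip",cv2.minAreaRect(Q[kk,:2].astype(np.float32)),np.median(Q[kk,2]))
E
```

```text
t: 11.4
ee_pos: [583.0, -160.3, 211.4]
orientation: [-1.57, -0.045, 0.05]
ft_force: [0.9, 0.3, -1.5]
width: 14.0
[ 582.9648991  -160.29205008  211.37783921] [ 0.90130399  0.2565694  -1.46292087]
wrist 7 [181, 54, 22, 19, 20, 20, 20, 20, 20, 14, 16, 20, 33, 97, 97, 49, 48, 34, 20, 20, 16, 14, 20, 20, 19, 20, 20, 21, 73, 180] x [-52.8  54.9]
wrist 40 [0, 0, 69, 173, 175, 169, 2, 2, 2, 1, 1, 64, 151, 80, 63, 42, 42, 63, 59, 2, 2, 2, 2, 4, 142, 180, 183, 95, 0, 0] x [-43.1  45. ]
wrist 53 [0, 0, 0, 0, 0, 0, 116, 190, 204, 183, 28, 0, 0, 0, 0, 0, 0, 0, 0, 10, 161, 206, 190, 162, 0, 0, 0, 0, 0, 0] x [-42.9  45.5]
grip ((583.86962890625, -160.13848876953125), (26.136058807373047, 13.962789535522461), 4.074109077453613) 243.88815194162595Traceback (most recent call last):
  File "<stdin>", line 11, in <module>
    return _quantile_unchecked(
        a, q, axis, out, overwrite_input, method, keepdims, weights)
    return _ureduce(a,
                    func=_quantile_ureduce_func,
    ...<5 lines>...
                    overwrite_input=overwrite_input,
                    method=method)
    r = func(a, **kwargs)
    result = _quantile(arr,
                       quantiles=q,
    ...<2 lines>...
                       out=out,
                       weights=wgt)
    slices_having_nans = np.isnan(arr[-1, ...])
                                  ~~~^^^^^^^^^
IndexError: index -1 is out of bounds for axis 0 with size 0
```

View pics/wrist9.png

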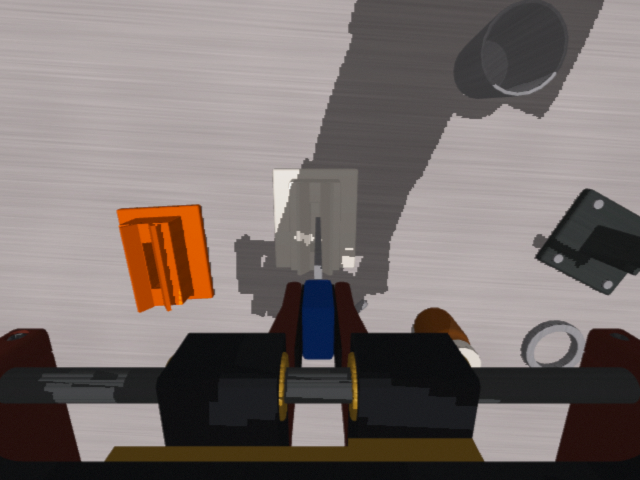

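```bash
python3 -m jog '[[0,[0,0,-0.2],[0,0,0]],[0,[0,0.5,-0.32],[0,0,0]],[0,[0,0.5,-0.32],[0,0,0]],[0,[0,0.5,-0.32],[0,0,0]]]'; python3 - <<'E'
from h import *
o=state();print(o["ee_pos"],o["ft_force"]);delta([582.9,-163.5,173],Rrack(),o)
d=grab("wrist",10);crop(d,240,150,150,120,5,"pics/w10.png");s=grab("scene",10);crop(s,200,150,150,130,5,"pics/s10.png")
E
```

```text
t: 11.9
ee_pos: [583.1, -165.1, 206.9]
orientation: [-1.571, -0.045, 0.047]
ft_force: [-0.1, -0.3, -0.7]
width: 13.8
[ 583.14089848 -165.07483012  206.91584903] [-0.107746   -0.25678525 -0.68782298]
shift cm [-0.01, 3.39, 0.16] turn [0.0, 0.001, -0.001] deg 0.1
```

View pics/w10.png

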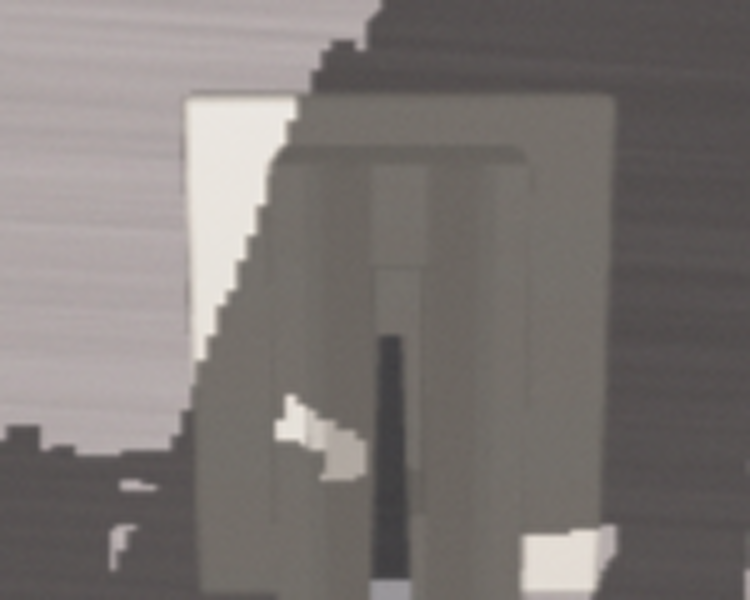

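View pics/s10.png

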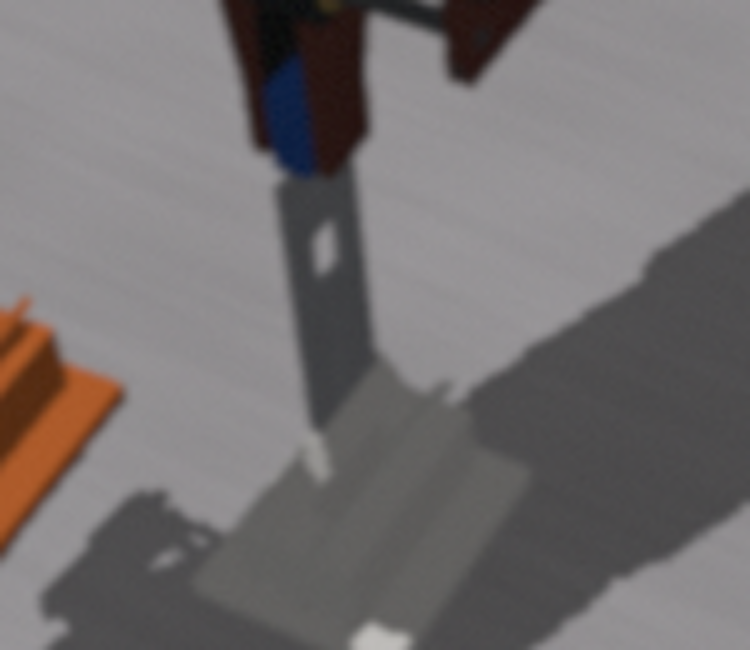

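The blade's lower edge (390,335 in the crop) is over the slot, about 1.6 mm to the left of its centre. I'll correct that and lower it.

```bash
python3 -m jog '[[0,[0,0.5,0.16],[0,0,0]],[0,[0,1.5,0.16],[0,0,0]],[0,[0,2.4,0.16],[0,0,0]],[0,[0,3,0.16],[0,0,0]],[0,[0,3.3,0.16],[0,0,0]],[0,[0,3.3,0.16],[0,0,0]],[0,[0,3.3,0.16],[0,0,0]]]'; python3 - <<'E'
from h import *
o=state();print(o["ee_pos"],o["ft_force"]);delta([582.9,-163.5,140],Rrack(),o)
d=grab("wrist",11);crop(d,240,150,150,120,5,"pics/w11.png")
E
```

```text
t: 12.7
ee_pos: [583.3, -163.4, 174.0]
orientation: [-1.571, -0.046, 0.047]
ft_force: [-1.2, -0.4, -1.0]
width: 14.2
[ 583.2699778  -163.44299078  173.95050301] [-1.16449726 -0.41673662 -1.02722059]
shift cm [-0.03, 3.4, -0.0] turn [0.0, 0.001, -0.001] deg 0.1
```

View pics/w11.png

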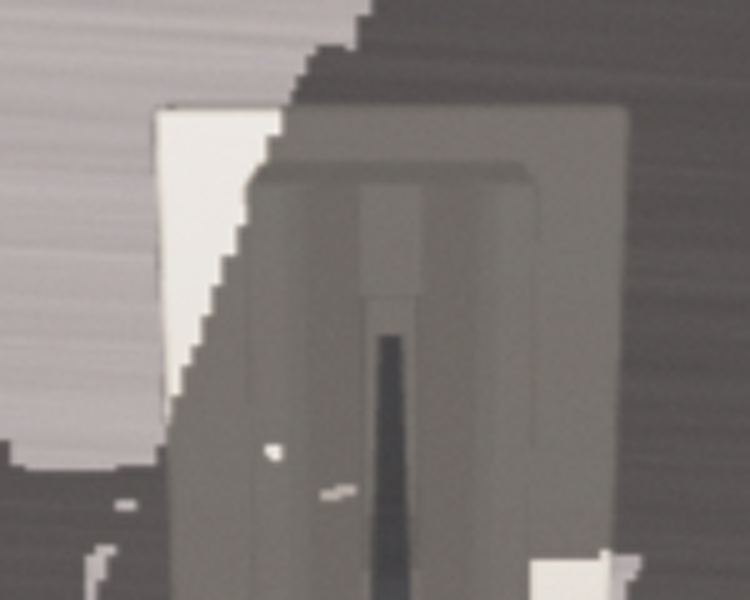

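```bash
python3 -m jog '[[0,[-0.1,0.4,0],[0,0,0]],[0,[-0.1,1,0],[0,0,0]],[0,[-0.1,1.6,0],[0,0,0]],[0,[-0.1,2.2,0],[0,0,0]],[0,[-0.1,2.7,0],[0,0,0]],[0,[-0.1,3,0],[0,0,0]],[0,[-0.1,3,0],[0,0,0]],[0,[-0.1,3,0],[0,0,0]]]'; python3 -m jog '[[0,[0,0,0],[0,0,0]]]'; python3 - <<'E'
from h import *
o=state();print(o["ee_pos"],o["ft_force"],o["moment"])
d=grab("wrist",12);crop(d,240,150,150,120,5,"pics/w12.png")
E
```

```text
t: 13.55
ee_pos: [582.2, -163.5, 143.9]
orientation: [-1.571, -0.045, 0.047]
ft_force: [-0.4, 0.5, -1.1]
width: 13.7
t: 13.65
ee_pos: [582.3, -163.5, 144.1]
orientation: [-1.571, -0.046, 0.047]
ft_force: [-0.2, 0.7, -2.5]
width: 13.6
[ 582.30862441 -163.48803784  144.13860014] [-0.24635797  0.71096103 -2.51430224] [ 0.02480854 -0.0340317   0.02672466]
```

View pics/w12.png

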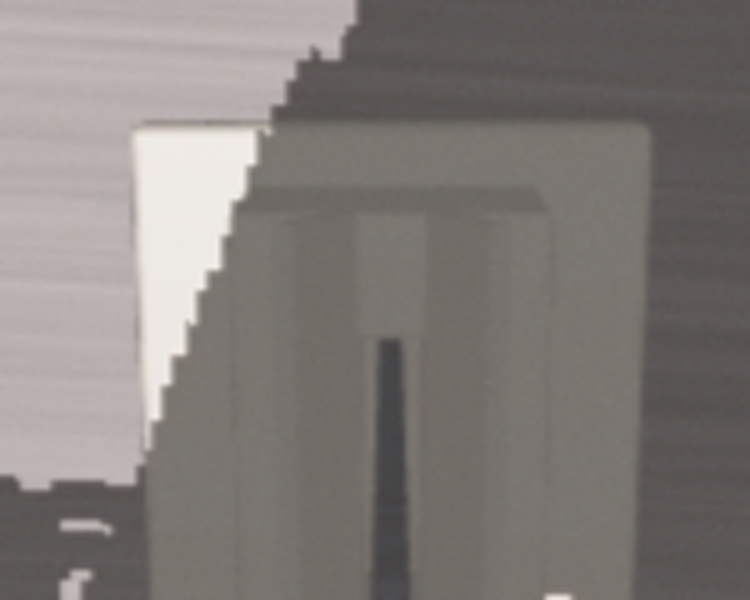

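```bash
python3 -m jog '[[0,[0,0.3,0],[0,0,0]],[0,[0,0.6,0],[0,0,0]],[0,[0,0.9,0],[0,0,0]],[0,[0,0.9,0],[0,0,0]],[0,[0,0.9,0],[0,0,0]]]'; python3 -m jog '[[0,[0,0.1,0],[0,0,0]],[0,[0,0.1,0],[0,0,0]],[0,[0,0.1,0],[0,0,0]]]';  python3 -m jog '[[0,[0,0.05,0],[0,0,0]],[0,[0,0.05,0],[0,0,0]]]'
```

```text
t: 14.2
ee_pos: [582.0, -163.4, 134.7]
orientation: [-1.57, -0.045, 0.047]
ft_force: [0.4, 0.4, -1.7]
width: 13.9
t: 14.5
ee_pos: [582.1, -163.4, 133.9]
orientation: [-1.571, -0.045, 0.047]
ft_force: [-0.2, 0.8, -1.7]
width: 14.0
t: 14.7
ee_pos: [582.1, -163.4, 133.4]
orientation: [-1.571, -0.045, 0.047]
ft_force: [0.2, 0.1, -2.4]
width: 14.3
```

```bash
for i in 1; do python3 -m jog '[[0,[0,0.05,0],[0,0,0]],[0,[0,0.05,0],[0,0,0]]]' | grep -E 'pos|force'; python3 -m jog '[[0,[0,0.05,0],[0,0,0]],[0,[0,0.05,0],[0,0,0]]]'| grep -E 'pos|force'; done
```

```text
ee_pos: [582.0, -163.4, 132.8]
ft_force: [-0.0, -0.7, -1.8]
ee_pos: [582.2, -163.5, 132.6]
ft_force: [-0.9, 0.2, 0.6]
```

```bash
python3 -m jog '[[0,[0,0.04,0],[0,0,0]],[0,[0,0.04,0],[0,0,0]]]'| grep -E 'pos|force'
```

```text
ee_pos: [582.2, -163.5, 132.6]
ft_force: [-1.8, 0.7, 4.7]
```

Contact with the floor at TCP z 132.6: the force rose from -1.8 N to +4.7 N, and the blade's lower edge computes to 10.0 mm. Opening gently.

```bash
python3 -m jog '[[0,[0,-0.03,0],[0,0,0]],[0.2,[0,-0.03,0],[0,0,0]],[0.25,[0,-0.03,0],[0,0,0]],[0.35,[0,-0.03,0],[0,0,0]],[0.6,[0,-0.03,0],[0,0,0]],[1,[0,-0.03,0],[0,0,0]],[1,[0,-0.03,0],[0,0,0]],[1,[0,-0.03,0],[0,0,0]]]'; python3 -m jog '[[1,[0,0,0],[0,0,0]],[1,[0,0,0],[0,0,0]],[1,[0,0,0],[0,0,0]]]'; python3 - <<'E'
from h import *
print(state()["width"],state()["ft_force"])
d=grab("wrist",13);cv2.imwrite("pics/wrist13.png",d["color"][:,:,::-1])
E
```

```text
t: 16.1
ee_pos: [582.1, -163.4, 132.2]
orientation: [-1.571, -0.045, 0.047]
ft_force: [-0.6, -0.5, 1.0]
width: 58.5
t: 16.4
ee_pos: [582.1, -163.4, 132.3]
orientation: [-1.571, -0.045, 0.047]
ft_force: [-0.5, -0.2, -0.5]
width: 82.1
82.12302219190236 [-0.46406363 -0.15668744 -0.49707076]
```

View pics/wrist13.png

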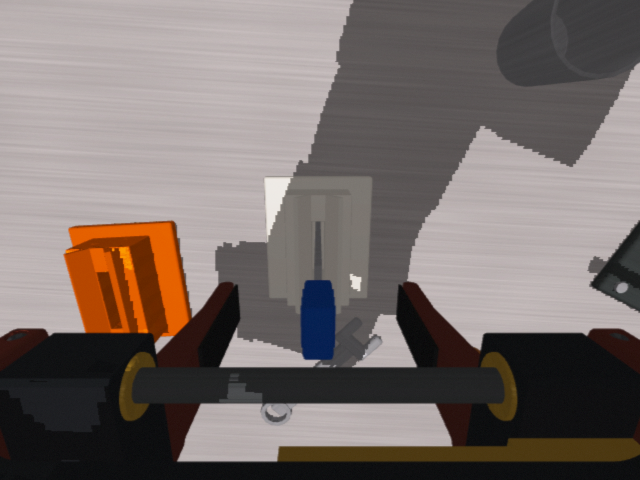

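The blade stands upright between the open fingers. I'll retreat straight up and check.

```bash
python3 -m jog '[[1,[0,-1,0],[0,0,0]],[1,[0,-3,0],[0,0,0]],[1,[0,-6,0],[0,0,0]],[1,[0,-10,0],[0,0,0]],[1,[0,-14,0],[0,0,0]],[1,[0,-14,0],[0,0,0]],[1,[0,-14,0],[0,0,0]],[1,[0,-14,0],[0,0,0]]]'; python3 - <<'E'
from h import *
d=grab("wrist",14);s=grab("scene",14);t=grab("top",14);cv2.imwrite("pics/scene14.png",s["color"][:,:,::-1])
crop(s,200,150,200,150,4,"pics/s14.png")
for n,x in(("wrist",d),("scene",s),("top",t)):
  m=mask(x,"blue")
  if n=="wrist": m[:,:240]=0;m[:,400:]=0
  Q,_,_=pts(x,m)
  if len(Q)<20: print(n,len(Q));continue
  kk=Q[:,2]>Q[:,2].max()-6;print(n,"grip",cv2.minAreaRect(Q[kk,:2].astype(np.float32)),np.median(Q[kk,2]))
E
```

```text
t: 17.25
ee_pos: [581.4, -163.2, 271.4]
orientation: [-1.57, -0.044, 0.048]
ft_force: [0.2, 0.5, -0.3]
width: 88.1
wrist grip ((583.1156616210938, -163.36334228515625), (25.86862564086914, 13.375072479248047), 3.732534170150757) 165.17536290639663
scene grip ((584.2646484375, -161.48887634277344), (22.5562686920166, 10.569416999816895), 1.2850261926651) 163.4489968630835
top 0
```

View pics/s14.png

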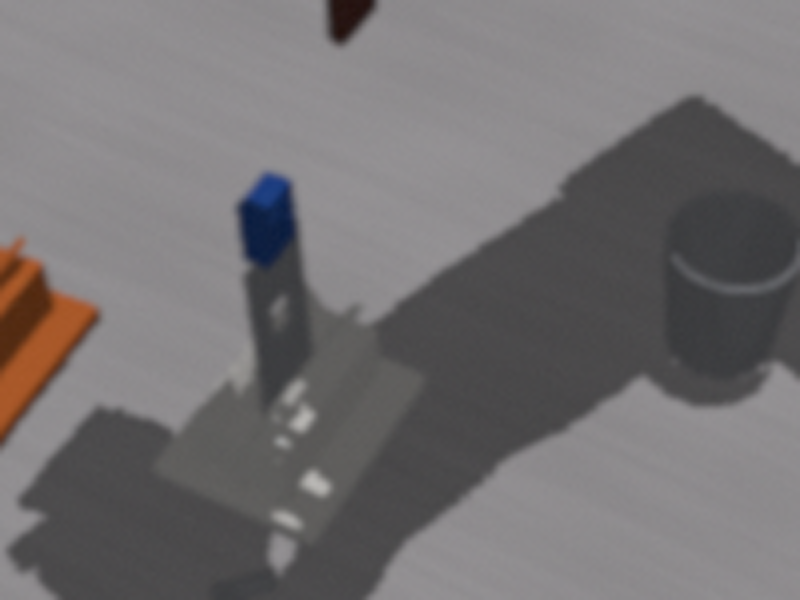

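View pics/scene14.png

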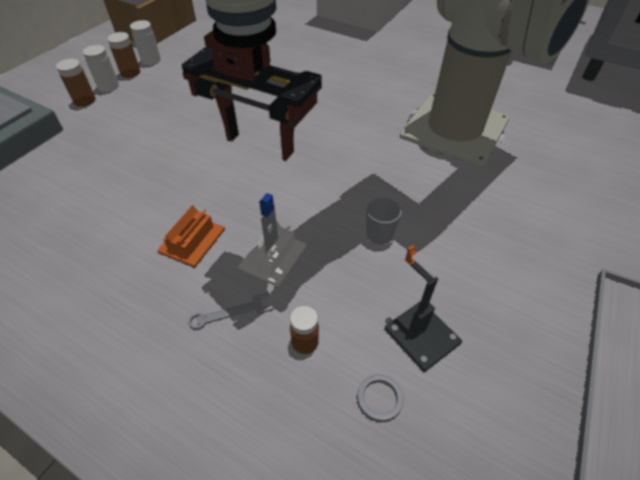

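```bash
python3 -c "
from workcell import ctrl
print(ctrl.close_job())"
```

```text
the job is handed in; nothing more can be done
None
```

The blade is off the hook and standing upright in the white rack's slot. The gripper is open and about 107 mm above it. I handed the job in at about 17 s; it reports no verdict.

**Off the hook:** I gripped the blue grip across its 14 mm faces, raised the blade 10 mm and leaned it 43° about the eye. I then drew it square to the plate, shifting it towards the grip as it passed the nose. I read the force at the end of each move, and those readings showed only the blade's weight plus about 1 N of noise, so I felt no contact with the hook.

**Into the rack:** I centred the blade over the slot from the wrist camera and lowered it in small steps. It touched the floor at TCP z 132.6 mm, where the last force reading was about 4.7 N, then I opened the fingers and backed straight up.

**Last checks:**
- **Wrist view:** the grip top is at (583.1, -163.4, 165.2) mm. The rack centre is about (583.5, -163.4), and the expected height is 164 mm.
- **Scene view:** it puts the grip about 2 mm away in y and at z 163.4 mm, within the calibration. By eye the blade is upright.
- **Bystanders:** the beaker, jar, ring and wrench look unmoved in the scene picture. I did not re-measure them.
- **Check that failed:** the arm hides the grip in the top view, so that camera could not confirm the placing.

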